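# Blow off a mould insert in the pedal booth

## Robot

A 7-joint arm with a two-finger parallel gripper is mounted at the origin on the work surface. World frame = base frame: x ahead of the robot, y to its left, z up, the work surface at z = 0. Lengths are in m, angles in rad, forces in N, time in s.
With the tool pointing down it reaches from about 0.35 to 0.9 m from the base axis. Payload 19.9 kg.
Tool frame: the origin (TCP) lies midway between the tips of the shut fingers; the grasp point (between the pads) lies 19 mm behind it; z points along the fingers, y is the line along which they close (so a half turn about z gives the same grasp; the last joint's range is limited). The gripper opens to 94 mm and grips with 3 to 60 N. Pads are 16 mm wide; open, the fingers measure 119 mm over their backs; the gripper's body (75 mm by 177 mm) begins 78 mm behind the grasp point.
Start: joints at [-1.337, 0.417, -0.01, 1.614, 0.005, 1.111, -0.053], TCP at [0.17, 0.601, 0.171] pointing down, gripper open.
Joint ranges: [-2.81, 2.81], [-0.39, 2.02], [-1.27, 1.25], [0.06, 2.57], [-1.19, 4.33], [0.19, 2], [-2.82, 2.82]. Speed limits (rad/s): [1.89, 1.89, 2.39, 2.39, 3.01, 3.01, 3.01].

## Interface

Orientations are given as a unit quaternion [w, x, y, z].
In Python, from station import telemetry, viewer, env gives the robot as it stands. The module is installed in compiled form; this text tells all that it offers.
- The arm moves only by the shell command python3 -m creep 'ROWS' [OPENING] [FORCE]. ROWS is JSON, a list of rows, each a list of 6 numbers: the shift along the tool's x, y, z scaled (see below), then the turn, a rotation vector about the tool's x, y, z scaled (see below). A call has exactly 5 rows; each row shifts and turns the commanded pose from where the row before left it, along the tool's axes as they then stand; what a row does not reach is not made up. The controller multiplies each number of a shift by 20 cm and each number of a turn by 90 degrees. A row lasts 1/12 s, in which the tool goes at most 41.7 mm and 7.16 degrees, less where a joint would pass 70% of its speed; a pose out of reach is approached as far as the arm can. A call with a number of a shift or a turn outside -1 to 1 is refused whole. A call with a gripper value outside its range is refused whole. OPENING is the opening, from -1 (shut) to 1 (fully open), set as the call begins (- or left out, the last holds). The fingers move at their own pace and stop on an object; FORCE is the grip in N (left out, the last holds). Time passes only in rows, so rows that do not move let the fingers close, or fill a call up. It gives the time, the measured TCP pose, the force, the opening and the grip force at its end, in the units of the state.
- telemetry.state(): the state, without advancing time (a new reading comes with each control period).
- viewer.camera(name): name is "scene" or "top"; returns the picture (400x640x3 uint8, blue, green, red); there is no depth.
- viewer.camera_params(name): a dict with "fx", "fy", "cx", "cy" (pixels), "position" and "rotation" of the camera in the world. Camera axes: x right, y down, z forward; pixel columns grow to the right and rows downward; lengths in m; the calibration is good to about 2 mm. A picture is of the moment at which its call begins. camera_params takes no time and is no camera call.
- env.hand_in(): hands the job in; it is judged then, once.
The state is a dict: "t": time; "joint_pos": joint angles; "joint_vel": joint speeds; "joint_efforts": joint torques, N m; "tcp_pos": TCP position; "eef_rot": TCP orientation; "force": force on the tool from outside, world axes, zero at the start; "torque": the same for the moment, N m; "gripper_width": finger opening in m; "finger_force": force on a finger pad.
Only numpy, scipy, OpenCV 4.12 (cv2) and the standard library are available. Lean on these libraries where they do the work, as an engineer would, in place of code of your own. Each camera call takes 0.05 s, during which the arm holds its last target. There are 200 camera calls.

## Task

Set the aluminium mould insert down (do not drop it) upright in the middle of the blue pad in the blow-off booth, then push the yellow gate shut until its latch snaps in behind the strike. Only once the gate is latched, press the red pedal right down to its stop with the gripper, hold it there for a good second, and let it come back up; leave the other things on the bench where they are.

Things in the scene. Friction and masses are not known exactly. Their poses are not given: they have to be found in the camera images.
- insert: Loose aluminium mould insert, a block 44 (its x) x 64 (its y) x 42 high (z), about 0.3 kg; its top has an 8 deep channel 40 wide along x between two walls. Origin at the centre of its underside, z up. Starts upright on the bench. Grip it across the 44 mm width, along its x: the side faces there are plain up to 34 mm above the underside.
- booth: Fixed open-topped booth 250 (x) x 230 (y), walls and posts 92 high, standing on the bench. Origin at the centre of its underside, z up; its open front, closed by the gate, faces its own -x. Side and back walls lie 107 and 111 from the origin; two brass nozzles 18 long, 65 above the bench, point inwards from the back wall (+x).
- pad (a point): Centre of the top of the square blue pad, 120 x 120, on the booth floor, 14 above the bench; axes as the booth's.
- gate (a joint): Angle in rad of the yellow gate about its upright hinge: 0 shut (rigid stop), grows as it swings outwards (towards the booth's -x), clockwise seen from above, up to 1.1. It has a little friction and stays where it is left.
- gate_hinge (a point): Point on the gate's upright hinge axis, 55 above the bench, at booth x -115, y +90. Its axes turn with the gate: the gate runs 165 along its -y from here, is 10 thick and reaches from 12 to 92 above the bench; -x is the outward normal of its outer face.
- gate_push (a point): Middle of the black push plate on the gate's outer face, 100 from the hinge and 65 above the bench; axes as point gate_hinge. Pushing here in the gate's +x shuts it. The strike and its post begin 165 from the hinge along that -y line ; the strike, 42 to 68 above the bench, stands 10 proud of the shut gate's outer face there, the post is flush with it.
- latch (a joint): How far (m) the sprung steel latch at the gate's free edge is pushed in: 0 fully out, 0.0108 fully in. It sticks 11 mm out of the gate's edge, is bevelled on the inner side, is pressed in by the strike over the last 0.08 rad or so of the gate's closing (about 6 to 12 N at the push plate, softly sprung back if let go before) and snaps out to 0 behind it as the gate passes about 0.03 rad.
- pedal_base: Fixed base plate of the pedal, 210 (x) x 110 (y) x 14. Origin at the centre of its underside, z up. The pedal's hinge lies along y at x +85, 34 above the bench; the pedal slopes up from it towards -x.
- pedal (a joint): Angle in rad that the red pedal is pressed: 0 up (at rest, sloping 0.27 rad), 0.22 at its rigid stop. A spring pushes it back up; at the rubber-ribbed end it takes about 3 N to start and 9 to 10 N at the stop.
- pedal_pad (a point): Point on the pedal's top in the middle of the rubber-ribbed end, 135 from the hinge; about 75 above the bench at rest and 47 at the stop. The pedal is 85 wide and ends 40 further on; its x axis runs along the pedal's slope towards the hinge.
- jar: Bystander, loose: amber glass jar with black lid, 48 diameter, 55 high. Leave it alone.
- tin: Bystander, loose: copper-coloured tin with a white lid, 54 diameter, 45 high. Leave it alone.
- grinder: Bystander, loose: silver air grinder lying down, about 165 long, 34 thick; origin under its nose end. Leave it alone.
- stone_holder: Bystander, loose: green plastic stone holder, about 110 long, 32 wide, 22 high. Leave it alone.
- brush: Bystander, loose: brush with handle, lying flat. Leave it alone.
- driver: Bystander, loose: screwdriver with orange handle, lying beyond the pedal. Leave it alone.
- gauge_block: Bystander, loose: steel block 30 x 70 x 25. Leave it alone.
There are look-alikes about, which are no part of the job. What is shaped like the insert but turquoise is not meant.

How it is judged:
On the way, in this order (a step that is already met when the one before it is completed fails the run):
1. the insert stands in the middle of the pad, released (horizontal distance between insert and pad below 0.03 m and z of insert in the frame of pad between -0.005 and 0.005 m and angle between insert's own z axis and vertical below 0.1 rad and contact force between the fingers and insert below 0.2 N), for 0.2 s.
2. the gate is shut and its latch has snapped in, the insert still on the pad (horizontal distance between insert and pad below 0.03 m and z of insert in the frame of pad between -0.005 and 0.005 m and angle between insert's own z axis and vertical below 0.1 rad and value of joint gate below 0.03 rad and value of joint latch below 0.002 m), for 0.2 s.
3. the pedal is held down at its stop by the gripper, the gate latched (value of joint gate below 0.03 rad and value of joint latch below 0.002 m and value of joint pedal above 0.2 rad and contact force between any of the fingers, the arm and pedal above 1 N), for 0.8 s.
At the end, for the whole second after the job is handed in: The insert stands upright (within 0.1 rad) and still on the pad, its centre within 30 mm of the pad's centre; the gate is shut (below 0.03 rad) with its latch out (below 2 mm); the pedal is back up (below 0.02 rad) (all of step 2 and value of joint pedal below 0.02 rad and linear speed of insert below 0.02 m/s); the robot touches nothing.
It fails at once if the pedal is pressed while the gate is not shut (value of joint pedal above 0.08 rad and value of joint gate above 0.04 rad).
It fails at once if the insert is dropped (falls free of the fingers, faster than 0.5 m/s) (contact force between the fingers and insert below 0.1 N and linear speed of insert above 0.5 m/s).
It fails at once if a bystander is moved by more than 30 mm (distance of any of jar, tin, grinder, stone_holder, brush, driver, gauge_block from where it was at the start of the episode above 0.03 m).
It also fails if it takes over 69 s, if anything falls off the work surface, if the arm or the gripper's body presses on something with over 40 N, if the wrist force passes 120 N, or if a joint passes its speed limit or range.

## Working session

There is one attempt and no reset: what is moved stays moved. The work goes in short steps, Python scripts to look and compute and a shell command to move; the robot and the scene stay as the last step left them, time stands still between calls to the robot, and variables do not carry over. Pictures are saved under pics/ and viewed, at most 10 in all, crops included, and the job is handed in when it is done.

```bash
mkdir -p pics; python3 - <<'E'
from station import telemetry, viewer
import cv2,numpy as np
np.set_printoptions(precision=4,suppress=True)
for n in("scene","top"):
    cv2.imwrite(f"pics/{n}0.png",viewer.camera(n)); print(n,viewer.camera_params(n))
s=telemetry.state()
print({k:s[k] for k in("t","tcp_pos","eef_rot","force","gripper_width")})
E
```

```text
scene {'fx': 378.47830364847033, 'fy': 378.47830364847033, 'cx': 320.66073402224623, 'cy': 194.83670442608826, 'position': array([ 0.9826, -0.7245,  0.7644]), 'rotation': array([-0.4022,  0.8781,  0.2365, -0.1064])}
top {'fx': 448.7537418476016, 'fy': 448.7537418476016, 'cx': 322.775989134174, 'cy': 201.5551743570261, 'position': array([0.4942, 0.0028, 1.4196]), 'rotation': array([ 0.0189, -0.7016,  0.7116, -0.0315])}
{'t': 0.1, 'tcp_pos': array([0.1701, 0.601 , 0.17  ]), 'eef_rot': array([-0.    ,  0.1374,  0.9905, -0.0005]), 'force': array([-0.2069, -0.5558, -0.1022]), 'gripper_width': 0.09372490965744706}
```

View pics/scene0.png

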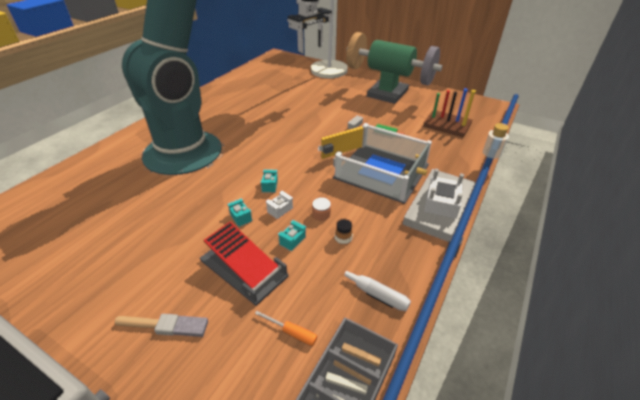

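View pics/top0.png

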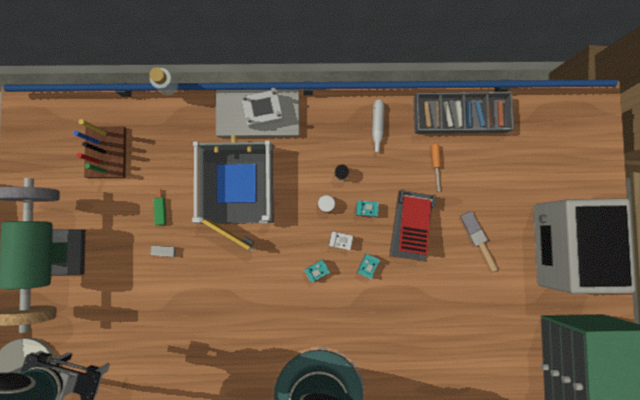

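The top view shows the aluminium insert at about (342,241), the pad at (237,183), the yellow gate ajar from (203,220) to (250,247), and the pedal ribs at (415,239). I'll measure these next.

```bash
cat > h.py <<'E'
import cv2,numpy as np
from scipy.spatial.transform import Rotation as R
from station import telemetry, viewer
np.set_printoptions(precision=4,suppress=True)
def rot(q): return R.from_quat(np.roll(q,-1))
def ray(n,px,z):
    p=viewer.camera_params(n); px=np.atleast_2d(np.array(px,float))
    d=np.c_[(px[:,0]-p["cx"])/p["fx"],(px[:,1]-p["cy"])/p["fy"],np.ones(len(px))]
    d=rot(p["rotation"]).apply(d); o=np.array(p["position"])
    return o+d*((z-o[2])/d[:,2])[:,None]
def mask(img,lo,hi,box):
    m=cv2.inRange(cv2.cvtColor(img,cv2.COLOR_BGR2HSV),np.array(lo),np.array(hi))
    k=np.zeros_like(m); x0,y0,x1,y1=box; k[y0:y1,x0:x1]=m[y0:y1,x0:x1]; return k
def big(m):
    c,_=cv2.findContours(m,cv2.RETR_EXTERNAL,cv2.CHAIN_APPROX_NONE)
    return max(c,key=cv2.contourArea)
def fit(n,m,z,name):
    P=ray(n,big(m)[:,0,:],z)[:,:2].astype(np.float32)
    c,s,a=cv2.minAreaRect(P*1000)
    ctr=ray(n,np.argwhere(m)[:,::-1].mean(0),z)[0]
    print(name,n,"rect c",np.array(c)/1000,"size mm",np.array(s),"ang",round(a,1),"centroid",ctr,"npx",int((m>0).sum()))
    print("  corners",cv2.boxPoints((c,s,a)).round(0).tolist())
def go(target,yaw_y=None):
    """target TCP xyz, optional world angle (deg) of tool y line -> tool shift /0.2, turn /90deg"""
    s=telemetry.state(); r=rot(s["eef_rot"]); d=r.inv().apply(np.array(target)-s["tcp_pos"])
    print("t",round(s["t"],2),"tcp",s["tcp_pos"],"F",s["force"],"w",round(s["gripper_width"],4),"ff",s["finger_force"])
    print(" tool x,y axes",r.as_matrix()[:2,0],r.as_matrix()[:2,1],"tool z",r.as_matrix()[:,2],"shift units",d/0.2,"q7",s["joint_pos"][6])
    if yaw_y is not None:
        y=r.as_matrix()[:2,1]; a=np.degrees(np.arctan2(y[1],y[0])); e=(yaw_y-a+90)%180-90
        print(" y-line now",a,"turn about tool z (deg)",-e,"units",-e/90)
E
python3 - <<'E'
from h import *
T=cv2.imread("pics/top0.png");S=cv2.imread("pics/scene0.png")
m=mask(T,(0,0,120),(180,60,255),(326,228,358,256));fit("top",m,.042,"insert")
m=mask(S,(0,0,120),(180,60,255),(262,188,298,220));fit("scene",m,.030,"insert(mid)")
m=mask(T,(100,120,60),(130,255,255),(200,150,270,215));fit("top",m,.014,"pad")
m=mask(T,(18,110,80),(35,255,255),(198,214,262,256));fit("top",m,.092,"gate")
m=mask(T,(0,150,80),(8,255,255),(385,185,440,265));fit("top",m,.06,"pedal red")
m=mask(T,(0,0,150),(180,45,255),(188,138,208,226));fit("top",m,.092,"booth left wall")
m=mask(T,(0,0,150),(180,45,255),(260,138,276,226));fit("top",m,.092,"booth right wall")
a=cv2.resize(T[130:290,190:450],None,fx=3,fy=3,interpolation=cv2.INTER_CUBIC);cv2.imwrite("pics/c1.png",a)
E
```

```text
insert top rect c [ 0.4725 -0.0752] size mm [67.8672 46.0756] ang 77.5 centroid [ 0.4723 -0.0753  0.042 ] npx 328
  corners [[443.0, -103.0], [488.0, -113.0], [502.0, -47.0], [457.0, -37.0]]
insert(mid) scene rect c [ 0.4755 -0.0818] size mm [91.4722 76.1174] ang 77.5 centroid [ 0.4776 -0.0845  0.03  ] npx 449
  corners [[428.0, -118.0], [503.0, -135.0], [523.0, -45.0], [448.0, -29.0]]
pad top rect c [0.6566 0.2489] size mm [119.2637 120.8353] ang 89.8 centroid [0.6564 0.2487 0.014 ] npx 1510
  corners [[596.0, 189.0], [717.0, 189.0], [717.0, 308.0], [596.0, 309.0]]
gate top rect c [0.4988 0.2642] size mm [159.8807  19.1588] ang 58.8 centroid [0.4985 0.2659 0.092 ] npx 303
  corners [[449.0, 201.0], [466.0, 191.0], [548.0, 328.0], [532.0, 338.0]]
pedal red top rect c [ 0.5151 -0.3019] size mm [ 87.6899 167.6814] ang 83.7 centroid [ 0.523 -0.302  0.06 ] npx 1271
  corners [[427.0, -336.0], [594.0, -355.0], [603.0, -268.0], [437.0, -249.0]]
booth left wall top rect c [0.6542 0.3516] size mm [235.6671  26.3724] ang 0.3 centroid [0.6433 0.3556 0.092 ] npx 273
  corners [[536.0, 364.0], [536.0, 338.0], [772.0, 339.0], [772.0, 365.0]]
booth right wall top rect c [0.6559 0.1436] size mm [ 20.3913 233.5732] ang 87.4 centroid [0.6513 0.1436 0.092 ] npx 253
  corners [[539.0, 139.0], [772.0, 128.0], [773.0, 149.0], [540.0, 159.0]]
```

View pics/c1.png

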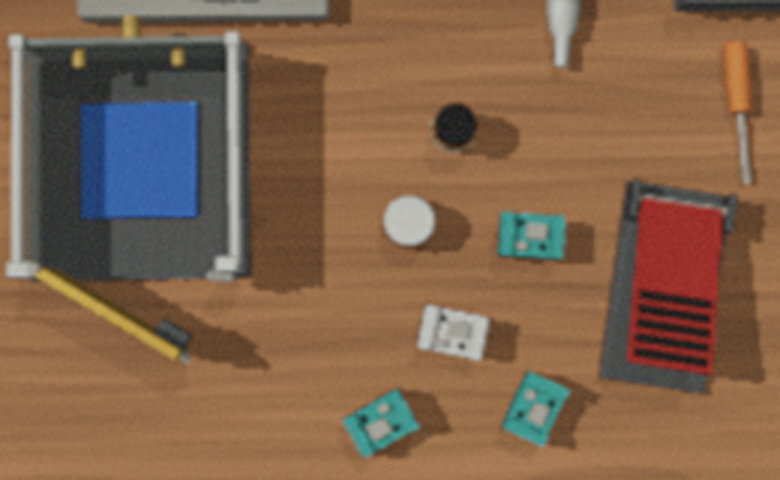

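The insert is at (0.4725,-0.0752), measuring 68x46 mm against the stated 64x44. The pad is at (0.6565,0.2488) and measures 119x121 mm, with the booth aligned to the world axes. The gate is open about 0.54 rad. First move: turn the tool to line up with the insert.

```bash
python3 -c "
from h import *
go([.4725,-.0752,.17],-12.5)"
python3 -m creep '[[0,0,0,0,0,0.079],[0,0,0,0,0,0.079],[0,0,0,0,0,0.079],[0,0,0,0,0,0.079],[0,0,0,0,0,0.079]]' 1 15
python3 -m creep '[[0,0,0,0,0,0.079],[0,0,0,0,0,0.079],[0,0,0,0,0,0.079],[0,0,0,0,0,0.079],[0,0,0,0,0,0.079]]'
python3 -m creep '[[0,0,0,0,0,0.079],[0,0,0,0,0,0.079],[0,0,0,0,0,0.012],[0,0,0,0,0,0],[0,0,0,0,0,0]]'
python3 -c "
from h import *
go([.4725,-.0752,.17],-12.5)"
```

```text
t 0.1 tcp [0.1701 0.601  0.17  ] F [-0.2069 -0.5558 -0.1022] w 0.0937 ff 0.0
 tool x,y axes [-0.9622  0.2723] [0.2723 0.9622] tool z [-0.0002 -0.0011 -1.    ] shift units [-2.3754 -2.8417  0.0033] q7 -0.05296850167181838
 y-line now 74.19943747604341 turn about tool z (deg) 86.69943747604341 units 0.9633270830671491
t: 0.52
tcp_pos: [0.1701, 0.6011, 0.1702]
eef_rot: [0.0, 0.436, 0.9, -0.0]
force: [-0.5, 0.5, -0.1]
gripper_width: 0.0941
finger_force: 0.0
t: 0.93
tcp_pos: [0.1701, 0.6012, 0.1702]
eef_rot: [0.0, 0.69, 0.724, -0.0]
force: [0.3, -1.4, -0.3]
gripper_width: 0.0941
finger_force: 0.0
t: 1.35
tcp_pos: [0.17, 0.6013, 0.1703]
eef_rot: [0.0, 0.777, 0.63, -0.0]
force: [-0.6, 0.0, 0.1]
gripper_width: 0.0941
finger_force: 0.0
t 1.35 tcp [0.17   0.6013 0.1703] F [-0.633   0.0264  0.1212] w 0.0941 ff 0.0
 tool x,y axes [0.2072 0.9783] [ 0.9783 -0.2072] tool z [-0.     -0.0005 -1.    ] shift units [-2.9958  2.1802  0.0032] q7 -1.4488939948866153
 y-line now -11.955701913308634 turn about tool z (deg) 0.54429808669137 units 0.006047756518793
```

```bash

for i in 1 2 3 4; do python3 -m creep '[[-0.15,0.109,0,0,0,0],[-0.15,0.109,0,0,0,0],[-0.15,0.109,0,0,0,0],[-0.15,0.109,0,0,0,0],[-0.15,0.109,0,0,0,0]]' >/dev/null; done
python3 -m creep '[[0,0,0,0,0,0],[0,0,0,0,0,0],[0,0,0,0,0,0],[0,0,0,0,0,0],[0,0,0,0,0,0.006]]' >/dev/null
python3 - <<'E'
from h import *
go([.4725,-.0752,.006],-12.5)
S=viewer.camera("scene");T=viewer.camera("top")
a=cv2.resize(S[120:280,160:400],None,fx=2.5,fy=2.5);cv2.imwrite("pics/c2.png",a)
E
```

```text
t 3.43 tcp [ 0.4694 -0.076   0.1707] F [-0.1841  0.7471 -0.5926] w 0.0938 ff 0.0
 tool x,y axes [0.2179 0.976 ] [ 0.976  -0.2179] tool z [ 0.0002  0.0007 -1.    ] shift units [0.0066 0.0142 0.8233] q7 0.07292029985719288
 y-line now -12.588532155392942 turn about tool z (deg) -0.08853215539294013 units -0.0009836906154771126
```

View pics/c2.png

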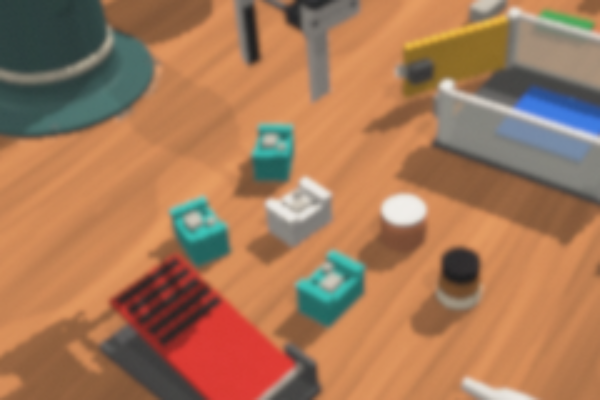

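The crop shows the open fingertips at full-image (262,144) and (287,159), above and behind the insert at about (279,204). I'll check that against the calibration before descending.

```bash
python3 - <<'E'
from h import *
print("tips mid",ray("scene",[[274.6,151.5]],.175))
# insert top corners seen in crop c2 -> full px
c=np.array([[268,208],[313,180],[331,193],[284,226]])/2.5+[160,120]
P=ray("scene",c,.042);print(P,P.mean(0))
E
```

```text
tips mid [[ 0.4426 -0.0394  0.175 ]]
[[ 0.453  -0.1078  0.042 ]
 [ 0.4696 -0.0412  0.042 ]
 [ 0.5006 -0.05    0.042 ]
 [ 0.4861 -0.1231  0.042 ]] [ 0.4773 -0.0806  0.042 ]
```

```bash

python3 -m creep '[[0.007,0.014,0.15,0,0,0],[0,0,0.15,0,0,0],[0,0,0.15,0,0,0],[0,0,0.15,0,0,0],[0,0,0,0,0,0]]' >/dev/null
python3 - <<'E'
from h import *
go([.4725,-.0752,.006],-12.5)
S=viewer.camera("scene");T=viewer.camera("top")
a=cv2.resize(S[150:260,200:340],None,fx=4,fy=4,interpolation=cv2.INTER_CUBIC);cv2.imwrite("pics/c3.png",a)
def proj(n,p):
    c=viewer.camera_params(n);d=rot(c["rotation"]).inv().apply(np.array(p)-c["position"]);return d[0]/d[2]*c["fx"]+c["cx"],d[1]/d[2]*c["fy"]+c["cy"]
s=telemetry.state()["tcp_pos"]
for k in(-.047,.047):
  for dz in (0,.02): print(k,dz,(np.array(proj("scene",s+np.array([.976*k,-.218*k,dz])))-[200,150])*4)
E
```

```text
t 3.95 tcp [ 0.4698 -0.0757  0.0467] F [-0.7579 -0.2401 -1.0337] w 0.0939 ff 0.0
 tool x,y axes [0.2195 0.9756] [ 0.9756 -0.2195] tool z [-0.006  -0.0007 -1.    ] shift units [0.006  0.0138 0.2036] q7 0.2709936056344732
 y-line now -12.678527877829763 turn about tool z (deg) -0.1785278778297652 units -0.0019836430869973913
-0.047 0 [271.8602 158.5204]
-0.047 0.02 [269.4387 137.3468]
0.047 0 [361.07  217.312]
0.047 0.02 [359.6517 195.9014]
```

View pics/c3.png

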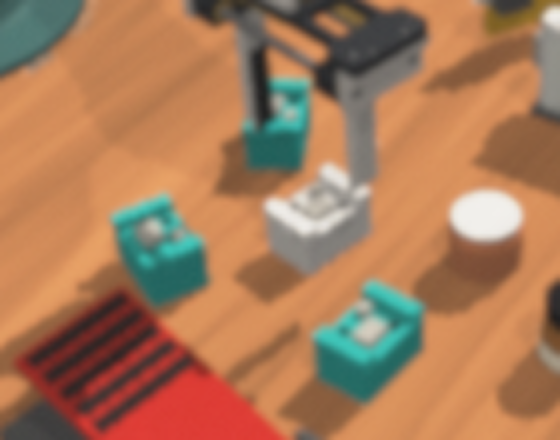

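The tips sit about 30 mm above the TCP point when open, so the jaws swing down as they shut. They straddle the insert. I'll descend and close gently.

```bash

python3 -m creep '[[0.006,0.012,0.07,0,0,0],[0,0,0.07,0,0,0],[0,0,0.06,0,0,0],[0,0,0,0,0,0],[0,0,0,0,0,0]]' >/dev/null
python3 -c "
from h import *
go([.4725,-.0752,.006],-12.5)"
python3 -m creep '[[0,0,0,0,0,0],[0,0,0,0,0,0],[0,0,0,0,0,0],[0,0,0,0,0,0],[0,0,0,0,0,0]]' -0.1 15
python3 -m creep '[[0,0,0,0,0,0],[0,0,0,0,0,0],[0,0,0,0,0,0],[0,0,0,0,0,0],[0,0,0,0,0,0]]' -1 15
python3 - <<'E'
from h import *
go([.4725,-.0752,.006],-12.5)
S=viewer.camera("scene")
a=cv2.resize(S[150:260,200:340],None,fx=4,fy=4,interpolation=cv2.INTER_CUBIC);cv2.imwrite("pics/c4.png",a)
E
```

```text
t 4.47 tcp [ 0.4756 -0.0759  0.0115] F [ 0.7155  0.6625 -0.6052] w 0.0939 ff 0.0
 tool x,y axes [0.2205 0.9754] [ 0.9754 -0.2205] tool z [ 0.0006 -0.     -1.    ] shift units [ 0.     -0.0158  0.0274] q7 0.3293978289485549
 y-line now -12.737947284310216 turn about tool z (deg) -0.2379472843102235 units -0.002643858714558039
t: 4.88
tcp_pos: [0.4753, -0.0758, 0.0108]
eef_rot: [0.0, 0.781, 0.624, 0.0]
force: [-0.4, -0.5, 0.3]
gripper_width: 0.0638
finger_force: 0.0
t: 5.3
tcp_pos: [0.4751, -0.0759, 0.0106]
eef_rot: [0.0, 0.781, 0.624, -0.0]
force: [-0.1, 0.2, -0.8]
gripper_width: 0.0304
finger_force: 0.0
t 5.3 tcp [ 0.4751 -0.0759  0.0106] F [-0.0753  0.213  -0.8153] w 0.0304 ff 0.0
 tool x,y axes [0.2206 0.9754] [ 0.9754 -0.2206] tool z [-0.0001 -0.0001 -1.    ] shift units [ 0.0005 -0.0137  0.0229] q7 0.33058149626598465
 y-line now -12.745395893553768 turn about tool z (deg) -0.2453958935537628 units -0.002726621039486253
```

View pics/c4.png

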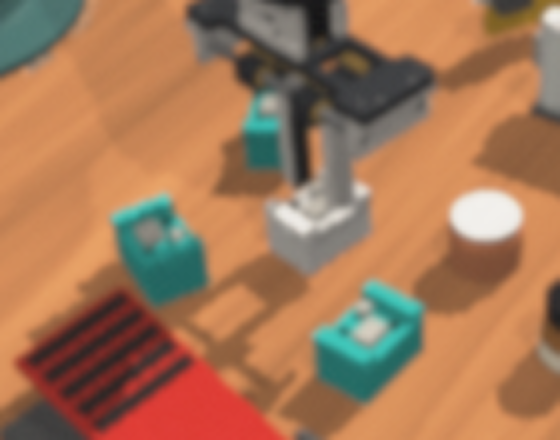

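The jaws have closed to 30 mm without force, and in the picture the tips are in the insert's channel at crop (300,185) and (335,200). The real tips are therefore higher than the TCP reading. I'll open, rise and quantify this.

```bash

python3 -m creep '[[0,0,-0.02,0,0,0],[0,0,-0.05,0,0,0],[0,0,-0.05,0,0,0],[0,0,-0.05,0,0,0],[0,0,0,0,0,0]]' -0.15 15
python3 -m creep '[[0,0,0,0,0,0],[0,0,0,0,0,0],[0,0,0,0,0,0],[0,0,0,0,0,0],[0,0,0,0,0,0]]' -0.05 15
python3 - <<'E'
from h import *
for px,xy in (((279.5,198.2),(.475,-.076)),((277.5,189),(.470,-.0757)),((274.6,151.5),(.4694,-.076))):
    zs=np.arange(0,.25,.001); P=np.array([ray("scene",[px],z)[0] for z in zs]); e=np.linalg.norm(P[:,:2]-xy,axis=1); i=e.argmin(); print(zs[i],e[i])
go([.4725,-.0752,.006],-12.5)
print(telemetry.state()["joint_pos"])
S=viewer.camera("scene");T=viewer.camera("top");cv2.imwrite("pics/t5.png",T)
a=cv2.resize(S[130:240,210:350],None,fx=4,fy=4,interpolation=cv2.INTER_CUBIC);cv2.imwrite("pics/c5.png",a)
E
```

```text
t: 5.77
tcp_pos: [0.4764, -0.0759, 0.0468]
eef_rot: [0.001, 0.781, 0.624, 0.001]
force: [0.7, -1.1, 0.6]
gripper_width: 0.0399
finger_force: 0.0
t: 6.18
tcp_pos: [0.475, -0.0759, 0.0443]
eef_rot: [-0.0, 0.781, 0.624, -0.0]
force: [-0.8, -0.1, 0.7]
gripper_width: 0.0446
finger_force: 0.0
0.047 0.0011399740467532332
0.079 0.000694808734804363
0.20600000000000002 0.0016554101118482145
t 6.18 tcp [ 0.475  -0.0759  0.0443] F [-0.7837 -0.0553  0.7164] w 0.0446 ff 0.0
 tool x,y axes [0.2206 0.9754] [ 0.9754 -0.2206] tool z [-0.0005 -0.0003 -1.    ] shift units [ 0.0009 -0.0128  0.1916] q7 0.2780166071626416
 y-line now -12.745678467950183 turn about tool z (deg) -0.2456784679501851 units -0.002729760755002057
[-0.5427  0.4375  0.772   2.0915 -0.4351  0.7759  0.278 ]
```

View pics/c5.png

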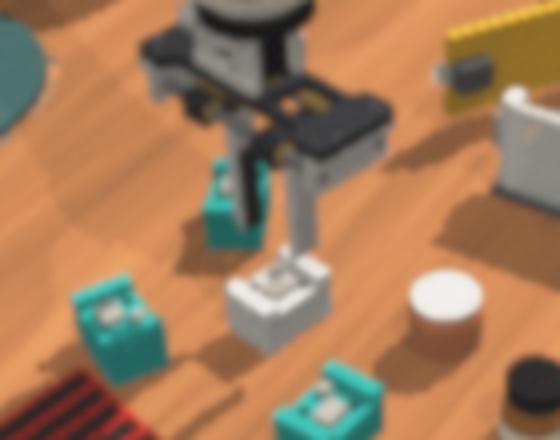

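The tip heights come out consistently about 35 mm above the TCP reading at every opening: 0.206 vs 0.171, 0.079 vs 0.047 and 0.047 vs 0.011. I'll allow for that offset, descend in guarded steps and watch the force.

```bash

python3 -m creep '[[0,0,0,0,0,0],[0,0,0,0,0,0],[0,0,0,0,0,0],[0,0,0,0,0,0],[0,0,0,0,0,0]]' 1 15 >/dev/null
python3 -m creep '[[0,-0.006,0,0,0,0],[0,0,0,0,0,0],[0,0,0.08,0,0,0],[0,0,0.08,0,0,0],[0,0,0,0,0,0]]' >/dev/null
python3 -m creep '[[0,0,0.04,0,0,0],[0,0,0.04,0,0,0],[0,0,0.03,0,0,0],[0,0,0,0,0,0],[0,0,0,0,0,0]]'
python3 -m creep '[[0,0,0.02,0,0,0],[0,0,0.02,0,0,0],[0,0,0,0,0,0],[0,0,0,0,0,0],[0,0,0,0,0,0]]'
```

```text
t: 7.53
tcp_pos: [0.4739, -0.0757, -0.0095]
eef_rot: [-0.0, 0.781, 0.624, -0.0]
force: [-0.1, -0.3, 0.6]
gripper_width: 0.0937
finger_force: 0.0
t: 7.95
tcp_pos: [0.4741, -0.0756, -0.0173]
eef_rot: [0.0, 0.781, 0.624, 0.0]
force: [-0.2, 0.3, 0.6]
gripper_width: 0.0944
finger_force: 0.0
```

```bash

python3 -m creep '[[0,0,0.02,0,0,0],[0,0,0.02,0,0,0],[0,0,0,0,0,0],[0,0,0,0,0,0],[0,0,0,0,0,0]]'
python3 -m creep '[[0,0,0,0,0,0],[0,0,0,0,0,0],[0,0,0,0,0,0],[0,0,0,0,0,0],[0,0,0,0,0,0]]' -1 20
python3 -m creep '[[0,0,0,0,0,0],[0,0,0,0,0,0],[0,0,0,0,0,0],[0,0,0,0,0,0],[0,0,0,0,0,0]]' -1 20
python3 - <<'E'
from h import *
S=viewer.camera("scene")
a=cv2.resize(S[150:260,210:350],None,fx=4,fy=4,interpolation=cv2.INTER_CUBIC);cv2.imwrite("pics/c6.png",a)
E
```

```text
t: 8.37
tcp_pos: [0.4739, -0.0757, -0.0254]
eef_rot: [-0.0, 0.781, 0.624, -0.0]
force: [-0.3, -0.4, 0.5]
gripper_width: 0.0941
finger_force: 0.0
t: 8.78
tcp_pos: [0.474, -0.0756, -0.0254]
eef_rot: [0.0, 0.781, 0.624, 0.0]
force: [-0.4, 0.0, -0.4]
gripper_width: 0.0639
finger_force: 0.0
t: 9.2
tcp_pos: [0.4738, -0.0755, -0.0255]
eef_rot: [-0.0, 0.781, 0.624, -0.0]
force: [-2.2, 0.4, 0.8]
gripper_width: 0.0439
finger_force: 20.0
```

View pics/c6.png

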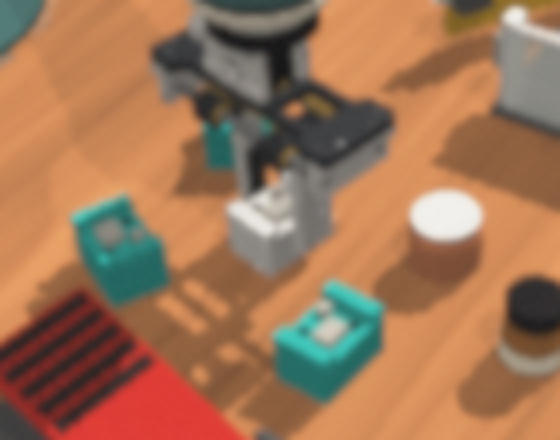

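The insert is held, at width 43.9 mm and 20 N. Next I lift it and carry it over the booth.

```bash

python3 -m creep '[[0,0,-0.06,0,0,0],[0,0,-0.12,0,0,0],[0,0,-0.15,0,0,0],[0,0,-0.15,0,0,0],[0,0,-0.15,0,0,0]]'
for i in 1 2 3; do python3 -m creep '[[0.119,0.0355,0,0,0,0],[0.119,0.0355,0,0,0,0],[0.119,0.0355,0,0,0,0],[0.119,0.0355,0,0,0,0],[0.119,0.0355,0,0,0,0]]'>/dev/null; done
python3 -m creep '[[0,0,0,0,0,0],[0,0,0,0,0,0],[0,0,0,0,0,0],[0,0,0,0,0,0],[0,0,0,0,0,0]]'>/dev/null
python3 - <<'E'
from h import *
go([.6565,.2488,-.0115])
S=viewer.camera("scene")
a=cv2.resize(S[80:220,280:460],None,fx=4,fy=4,interpolation=cv2.INTER_CUBIC);cv2.imwrite("pics/c7.png",a)
E
```

```text
t: 9.67
tcp_pos: [0.4735, -0.0761, 0.1024]
eef_rot: [0.0, 0.782, 0.624, -0.0]
force: [1.0, 0.2, -2.8]
gripper_width: 0.0437
finger_force: 20.0
t 11.33 tcp [0.6565 0.2483 0.1011] F [ 0.1516  0.2252 -3.8523] w 0.0437 ff 19.999078810214996
 tool x,y axes [0.2216 0.9751] [ 0.9751 -0.2216] tool z [ 0.0002 -0.0002 -1.    ] shift units [ 0.0027 -0.0009  0.5628] q7 -0.2790277200700942
```

View pics/c7.png

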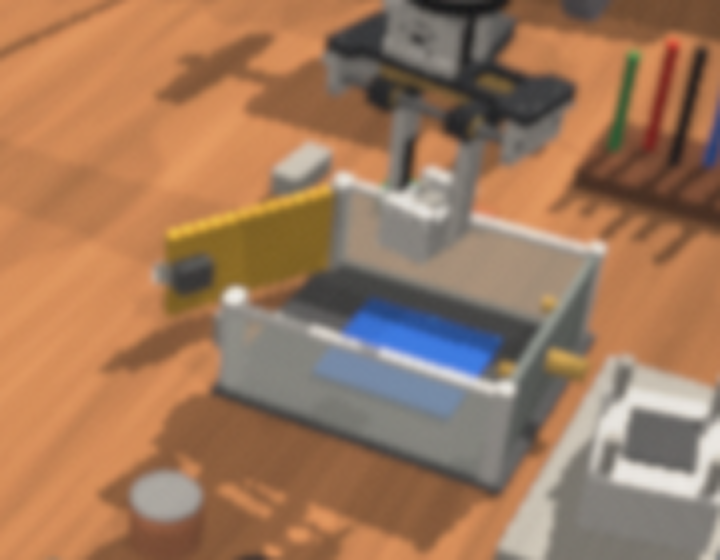

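The picture shows the insert upright in the fingers, above the pad inside the booth. Lowering it now.

```bash

python3 -m creep '[[0,0,0.1,0,0,0],[0,0,0.13,0,0,0],[0,0,0.13,0,0,0],[0,0,0.1,0,0,0],[0,0,0.05,0,0,0]]'
python3 -m creep '[[0,0,0.02,0,0,0],[0,0,0.015,0,0,0],[0,0,0,0,0,0],[0,0,0,0,0,0],[0,0,0,0,0,0]]'
```

```text
t: 11.8
tcp_pos: [0.6553, 0.2484, -0.0039]
eef_rot: [-0.0, 0.781, 0.624, -0.001]
force: [-0.4, -0.0, -3.0]
gripper_width: 0.0439
finger_force: 20.0
t: 12.22
tcp_pos: [0.6572, 0.2493, -0.0073]
eef_rot: [0.0, 0.781, 0.624, 0.001]
force: [0.3, 0.1, -2.7]
gripper_width: 0.0441
finger_force: 20.0
```

```bash

python3 -m creep '[[0,0,0.008,0,0,0],[0,0,0.007,0,0,0],[0,0,0,0,0,0],[0,0,0,0,0,0],[0,0,0,0,0,0]]'
```

```text
t: 12.63
tcp_pos: [0.6567, 0.2492, -0.0114]
eef_rot: [0.0, 0.781, 0.624, 0.0]
force: [1.8, 0.5, -1.9]
gripper_width: 0.0436
finger_force: 20.0
```

```bash

python3 -m creep '[[0,0,0.005,0,0,0],[0,0,0.005,0,0,0],[0,0,0,0,0,0],[0,0,0,0,0,0],[0,0,0,0,0,0]]'
```

```text
t: 13.05
tcp_pos: [0.6567, 0.2494, -0.0117]
eef_rot: [-0.0, 0.781, 0.624, 0.0]
force: [-10.6, -1.7, 22.3]
gripper_width: 0.044
finger_force: 20.0
```

The insert is down, in contact at 22 N. I'll ease off 1.5 mm, release and retreat upwards.

```bash

python3 -m creep '[[0,0,-0.004,0,0,0],[0,0,-0.004,0,0,0],[0,0,0,0,0,0],[0,0,0,0,0,0],[0,0,0,0,0,0]]' | sed -n '2p;4p'
python3 -m creep '[[0,0,0,0,0,0],[0,0,0,0,0,0],[0,0,0,0,0,0],[0,0,0,0,0,0],[0,0,0,0,0,0]]' 0.6 15
python3 -m creep '[[0,0,0,0,0,0],[0,0,0,0,0,0],[0,0,-0.08,0,0,0],[0,0,-0.15,0,0,0],[0,0,-0.2,0,0,0]]' 
python3 -m creep '[[0,0,-0.2,0,0,0],[0,0,-0.15,0,0,0],[0,0,0,0,0,0],[0,0,0,0,0,0],[0,0,0,0,0,0]]' -1 >/dev/null
python3 - <<'E'
from h import *
T=viewer.camera("top");S=viewer.camera("scene")
cv2.imwrite("pics/t8.png",T);cv2.imwrite("pics/s8.png",S)
a=cv2.resize(S[80:220,280:460],None,fx=3,fy=3,interpolation=cv2.INTER_CUBIC);cv2.imwrite("pics/c8.png",a)
m=mask(T,(18,110,80),(35,255,255),(198,214,262,256));fit("top",m,.092,"gate")
go([.45,.20,.1],0)
E
```

```text
tcp_pos: [0.6567, 0.2491, -0.0116]
force: [-2.7, 0.7, 5.0]
t: 13.88
tcp_pos: [0.6566, 0.2491, -0.0119]
eef_rot: [0.0, 0.781, 0.624, -0.0]
force: [0.0, 0.6, -0.2]
gripper_width: 0.0734
finger_force: 0.0
t: 14.3
tcp_pos: [0.6552, 0.2485, 0.074]
eef_rot: [-0.0, 0.781, 0.624, -0.002]
force: [0.9, 0.5, 0.5]
gripper_width: 0.0753
finger_force: 0.0
gate top rect c [0.4848 0.2419] size mm [107.1967  18.3669] ang 57.9 centroid [0.485  0.2433 0.092 ] npx 206
  corners [[449.0, 201.0], [464.0, 192.0], [521.0, 282.0], [505.0, 292.0]]
t 14.82 tcp [0.656  0.2491 0.1432] F [-0.2564  0.1204 -0.7713] w 0.0373 ff 0.0
 tool x,y axes [0.2206 0.9754] [ 0.9754 -0.2206] tool z [-0.0016 -0.0007 -1.    ] shift units [-0.4661 -0.95    0.2176] q7 -0.2982756656397306
 y-line now -12.742164899470357 turn about tool z (deg) -12.742164899470353 units -0.14157960999411504
```

View pics/c8.png

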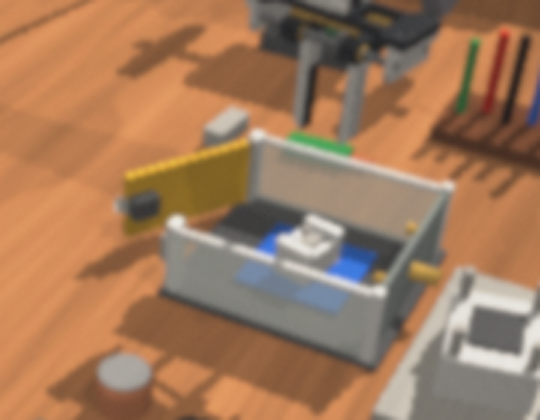

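The insert stands upright on the pad. Now I shut the fingers, square the tool to the world axes, and move outside the gate at (0.44,0.252).

```bash

python3 -m creep '[[0,0,0,0,0,-0.07],[0,0,0,0,0,-0.0716],[0,-0.15,0,0,0,0],[0,-0.15,0,0,0,0],[0,-0.15,0,0,0,0]]' -1 >/dev/null
python3 -m creep '[[0,-0.15,0,0,0,0],[0,-0.15,0,0,0,0],[0,-0.15,0,0,0,0],[0,-0.15,0,0,0,0],[0,-0.03,0,0,0,0]]' -1 >/dev/null
python3 -m creep '[[0.01,0,0.1,0,0,0],[0,0,0.15,0,0,0],[0,0,0.15,0,0,0],[0,0,0.15,0,0,0],[0,0,0.1,0,0,0]]' >/dev/null
python3 -m creep '[[0,0,0,0,0,0],[0,0,0,0,0,0],[0,0,0,0,0,0],[0,0,0,0,0,0],[0,0,0,0,0,0]]'>/dev/null
python3 -c "
from h import *
go([.48,.245,.01],0)
p=[]"
```

```text
t 16.48 tcp [0.4412 0.2517 0.0153] F [-0.3143 -0.8143 -0.4179] w 0.0001 ff 0.0
 tool x,y axes [-0.0002  1.    ] [1.     0.0002] tool z [ 0.0013  0.0013 -1.    ] shift units [-0.0334  0.1939  0.0267] q7 -0.17988869177600655
 y-line now 0.012724270826264407 turn about tool z (deg) 0.01272427082626848 units 0.00014138078695853868
```

```bash

python3 -m creep '[[0,0.04,0,0,0,0],[0,0.04,0,0,0,0],[-0.01,0.04,0,0,0,0],[-0.01,0.04,0,0,0,0],[-0.01,0.04,0,0,0,0]]'
python3 -m creep '[[-0.01,0.04,0,0,0,0],[-0.01,0.04,0,0,0,0],[-0.01,0.02,0,0,0,0],[0,0.02,0,0,0,0],[0,0,0,0,0,0]]'
python3 - <<'E'
from h import *
T=viewer.camera("top")
m=mask(T,(18,110,80),(35,255,255),(190,205,275,256));fit("top",m,.092,"gate")
cv2.imwrite("pics/c9.png",cv2.resize(T[130:260,180:300],None,fx=4,fy=4,interpolation=cv2.INTER_CUBIC))
go([.524,.239,.01],0)
E
```

```text
t: 16.9
tcp_pos: [0.4816, 0.2447, 0.0141]
eef_rot: [0.0, 0.707, 0.707, -0.0]
force: [-0.8, -1.0, 0.2]
gripper_width: 0.0007
finger_force: 0.6
t: 17.32
tcp_pos: [0.5055, 0.2388, 0.0142]
eef_rot: [0.0, 0.707, 0.707, 0.0]
force: [0.4, 1.1, -0.7]
gripper_width: 0.0003
finger_force: 0.0
gate top rect c [0.52   0.1957] size mm [44.9921 12.0491] ang 81.0 centroid [0.5196 0.1972 0.092 ] npx 57
  corners [[511.0, 174.0], [522.0, 173.0], [529.0, 217.0], [518.0, 219.0]]
t 17.37 tcp [0.5049 0.239  0.0141] F [ 0.3178 -0.5488  0.4108] w 0.0005 ff 0.0
 tool x,y axes [0.0003 1.    ] [ 1.     -0.0003] tool z [ 0.0002 -0.0001 -1.    ] shift units [-0.      0.0953  0.0207] q7 -0.10013425173007265
 y-line now -0.017018088337425668 turn about tool z (deg) -0.01701808833742291 units -0.0001890898704158101
```

```bash

python3 -m creep '[[0,0.015,0,0,0,0],[0,0.015,0,0,0,0],[0,0.015,0,0,0,0],[0,0.015,0,0,0,0],[0,0,0,0,0,0]]'
python3 -m creep '[[0,0.01,0,0,0,0],[0,0.01,0,0,0,0],[0,0,0,0,0,0],[0,0,0,0,0,0],[0,0,0,0,0,0]]'
```

```text
t: 17.78
tcp_pos: [0.5166, 0.2391, 0.0141]
eef_rot: [-0.0, 0.707, 0.707, -0.0]
force: [-2.9, -0.4, 1.2]
gripper_width: 0.0005
finger_force: 1.3
t: 18.2
tcp_pos: [0.5209, 0.2392, 0.0143]
eef_rot: [0.0, 0.707, 0.707, 0.0]
force: [-0.9, -0.0, -0.4]
gripper_width: 0.0004
finger_force: 0.0
```

```bash

python3 -m creep '[[0,0.005,0,0,0,0],[0,0.005,0,0,0,0],[0,0,0,0,0,0],[0,0,0,0,0,0],[0,0,0,0,0,0]]' | sed -n '2p;4p'
python3 -m creep '[[0,0.005,0,0,0,0],[0,0.005,0,0,0,0],[0,0,0,0,0,0],[0,0,0,0,0,0],[0,0,0,0,0,0]]'| sed -n '2p;4p'
```

```text
tcp_pos: [0.5227, 0.2391, 0.0142]
force: [0.0, 0.4, 0.9]
tcp_pos: [0.5238, 0.2391, 0.014]
force: [-6.5, -0.6, 4.0]
```

```bash

python3 -m creep '[[0,0.005,0,0,0,0],[0,0.005,0,0,0,0],[0,0,0,0,0,0],[0,0,0,0,0,0],[0,0,0,0,0,0]]' | sed -n '2p;4p'
python3 - <<'E'
from h import *
T=viewer.camera("top");S=viewer.camera("scene");cv2.imwrite("pics/s9.png",S)
m=mask(T,(18,110,80),(35,255,255),(190,205,275,256));fit("top",m,.092,"gate")
E
```

```text
tcp_pos: [0.5236, 0.2392, 0.0138]
force: [-21.6, -1.7, 17.7]
gate top rect c [0.5417 0.194 ] size mm [47.1781  8.852 ] ang 89.2 centroid [0.5417 0.1948 0.092 ] npx 64
  corners [[537.0, 171.0], [546.0, 170.0], [546.0, 218.0], [538.0, 218.0]]
```

The gate is at its rigid stop: -22 N with no further travel, and the top view gives about 0.01 rad. I'll back off and check that it stays, then measure the pedal.

```bash

python3 -m creep '[[0,-0.02,0,0,0,0],[0,-0.05,0,0,0,0],[0,-0.08,0,0,0,0],[0,-0.1,0,0,0,0],[0,-0.1,0,0,0,0]]' | sed -n '2p;4p'
python3 -m creep '[[0,-0.05,-0.1,0,0,0],[0,0,-0.15,0,0,0],[0,0,-0.15,0,0,0],[0,0,-0.15,0,0,0],[0,0,-0.1,0,0,0]]' >/dev/null
python3 - <<'E'
from h import *
T=viewer.camera("top");S=viewer.camera("scene");cv2.imwrite("pics/t10.png",T);cv2.imwrite("pics/s10.png",S)
m=mask(T,(18,110,80),(35,255,255),(190,205,275,256));fit("top",m,.092,"gate")
h=cv2.cvtColor(T,cv2.COLOR_BGR2HSV)
# ribs: dark pixels inside red hull
red=mask(T,(0,150,80),(8,255,255),(385,185,440,265))
hull=np.zeros_like(red);cv2.fillConvexPoly(hull,cv2.convexHull(big(cv2.morphologyEx(red,cv2.MORPH_CLOSE,np.ones((7,7))))),255)
ribs=cv2.erode(hull,np.ones((3,3)))&(cv2.inRange(h[...,2],0,70))
ys,xs=np.nonzero(ribs);print("ribs px",xs.mean(),ys.mean(),xs.min(),xs.max(),ys.min(),ys.max(),len(xs))
print("pad by ribs",ray("top",[[xs.mean(),ys.mean()]],.075))
P=ray("top",cv2.convexHull(big(hull))[:,0,:],.081)[:,:2].astype(np.float32)*1000;r=cv2.minAreaRect(P);b=cv2.boxPoints(r);b=b[b[:,0].argsort()];print("near end mid @.081",b[:2].mean(0),"len",r[1])
base=mask(T,(0,0,0),(180,90,95),(385,185,440,265))|hull
P=ray("top",cv2.convexHull(big(base))[:,0,:],.014)[:,:2].astype(np.float32)*1000;r=cv2.minAreaRect(P);print("base",r)
a=cv2.hconcat([cv2.resize(T[135:235,190:290],(400,400),interpolation=cv2.INTER_CUBIC),cv2.resize(S[100:200,320:420],(400,400),interpolation=cv2.INTER_CUBIC)]);cv2.imwrite("pics/c10.png",a)
d=np.array([1,-.112])/np.hypot(1,.112)
go([.4,-.3,.15])
E
```

```text
tcp_pos: [0.4556, 0.2389, 0.014]
force: [-0.4, 0.3, 0.6]
gate top rect c [0.541  0.2528] size mm [158.725   11.7977] ang 89.2 centroid [0.542  0.2405 0.092 ] npx 181
  corners [[534.0, 173.0], [546.0, 173.0], [548.0, 332.0], [536.0, 332.0]]
ribs px 413.8811881188119 239.05445544554456 402 426 227 251 202
pad by ribs [[ 0.4738 -0.2931  0.075 ]]
near end mid @.081 [ 432.1888 -287.5883] len (87.98043060302734, 166.83277893066406)
base ((516.219970703125, -303.8919677734375), (117.89434814453125, 209.0233154296875), 80.0609130859375)
t 20.48 tcp [0.4477 0.2401 0.147 ] F [ 0.3768 -0.2724 -0.7514] w 0.0003 ff 0.0
 tool x,y axes [-0.0002  1.    ] [1.     0.0002] tool z [ 0.0034  0.0038 -1.    ] shift units [-2.7004 -0.2388 -0.0262] q7 -0.31400338342427664
```

View pics/c10.png

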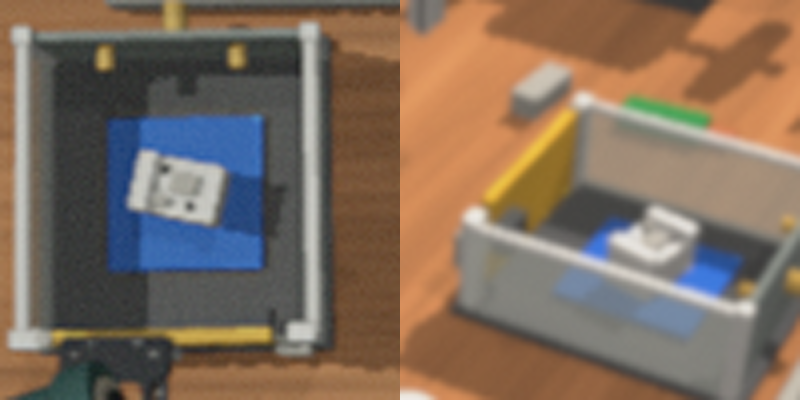

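The gate is shut and stays shut, and the insert is centred on the pad. The pedal pad is at (0.473,-0.293), and the ribs and the pedal end agree within 4 mm. I'm moving over it now. That was my eleventh picture, one over the limit, so I won't view any more.

```bash

for i in 1 2 3; do python3 -m creep '[[-0.148,0.007,0,0,0,0],[-0.148,0.007,0,0,0,0],[-0.148,0.007,0,0,0,0],[-0.148,0.007,0,0,0,0],[-0.148,0.007,0,0,0,0]]'>/dev/null; done
python3 -m creep '[[-0.148,0.007,0,0,0,0],[-0.148,0.007,0,0,0,0],[-0.148,0.007,0,0,0,0],[0,0,0,0,0,0],[0,0,0,0,0,0]]'>/dev/null
python3 -c "
from h import *
go([.473,-.293,.05])"
```

```text
t 22.15 tcp [ 0.4707 -0.295   0.1433] F [-0.3558  0.825  -0.4345] w 0.0004 ff 0.0
 tool x,y axes [0.003 1.   ] [ 1.    -0.003] tool z [-0.0012 -0.0006 -1.    ] shift units [0.0103 0.0119 0.4664] q7 0.861732442487615
```

```bash

python3 -m creep '[[0.01,0.01,0.1,0,0,0],[0,0,0.15,0,0,0],[0,0,0.13,0,0,0],[0,0,0.07,0,0,0],[0,0,0,0,0,0]]'
python3 -m creep '[[0,0,0.025,0,0,0],[0,0,0.025,0,0,0],[0,0,0.025,0,0,0],[0,0,0,0,0,0],[0,0,0,0,0,0]]' | sed -n '2p;4p'
```

```text
t: 22.57
tcp_pos: [0.4725, -0.2898, 0.0516]
eef_rot: [-0.002, 0.707, 0.707, -0.001]
force: [-0.5, -0.3, -0.3]
gripper_width: 0.0003
finger_force: 0.0
tcp_pos: [0.4745, -0.2919, 0.0398]
force: [1.5, 0.2, 3.5]
```

Contact is 3.5 N at a true height of about 75 mm, as expected. Pressing on.

```bash

python3 -m creep '[[0,0,0.03,0,0,0],[0,0,0.03,0,0,0],[0,0,0.03,0,0,0],[0,0,0.02,0,0,0],[0,0,0,0,0,0]]' | sed -n '2p;4p'
python3 -m creep '[[0,0,0.01,0,0,0],[0,0,0.01,0,0,0],[0,0,0,0,0,0],[0,0,0,0,0,0],[0,0,0,0,0,0]]' | sed -n '2p;4p'
```

```text
tcp_pos: [0.4734, -0.2918, 0.0172]
force: [-2.8, 1.5, 8.8]
tcp_pos: [0.4733, -0.2919, 0.0137]
force: [-5.4, 1.6, 9.7]
```

```bash

python3 -m creep '[[0,0,0.005,0,0,0],[0,0,0.005,0,0,0],[0,0,0,0,0,0],[0,0,0,0,0,0],[0,0,0,0,0,0]]' | sed -n '2p;4p'
python3 -m creep '[[0,0,0.005,0,0,0],[0,0,0,0,0,0],[0,0,0,0,0,0],[0,0,0,0,0,0],[0,0,0,0,0,0]]' | sed -n '2p;4p'
```

```text
tcp_pos: [0.4733, -0.2919, 0.0118]
force: [-6.5, 2.2, 11.2]
tcp_pos: [0.4734, -0.2919, 0.0116]
force: [-11.5, 6.4, 30.4]
```

The stop is reached: 30 N with no more travel. Holding, then releasing.

```bash

for i in 1 2 3; do python3 -m creep '[[0,0,0,0,0,0],[0,0,0,0,0,0],[0,0,0,0,0,0],[0,0,0,0,0,0],[0,0,0,0,0,0]]' | sed -n '1,2p;4p'; done
python3 -m creep '[[0,0,-0.03,0,0,0],[0,0,-0.03,0,0,0],[0,0,-0.04,0,0,0],[0,0,-0.06,0,0,0],[0,0,-0.08,0,0,0]]' | sed -n '2p;4p'
python3 -m creep '[[0,0,-0.1,0,0,0],[0,0,-0.1,0,0,0],[0,0,-0.1,0,0,0],[0,0,0,0,0,0],[0,0,0,0,0,0]]' | sed -n '2p;4p'
python3 -m creep '[[0,0,0,0,0,0],[0,0,0,0,0,0],[0,0,0,0,0,0],[0,0,0,0,0,0],[0,0,0,0,0,0]]' >/dev/null
python3 - <<'E'
from h import *
T=viewer.camera("top")
m=mask(T,(18,110,80),(35,255,255),(190,205,275,256));fit("top",m,.092,"gate")
m=mask(T,(0,0,120),(180,60,255),(212,160,262,210));fit("top",m,.056,"insert")
# pedal tip height, scene camera: red extent vs first picture
for n,f in(("before",cv2.imread("pics/scene0.png")),("now",viewer.camera("scene"))):
    c=big(mask(f,(0,150,80),(8,255,255),(190,210,300,300)))[:,0];print(n,c.min(0),c.max(0))
E
```

```text
t: 25.07
tcp_pos: [0.4734, -0.2919, 0.0116]
force: [-12.4, 5.8, 29.4]
t: 25.48
tcp_pos: [0.4734, -0.2919, 0.0116]
force: [-10.6, 5.9, 29.2]
t: 25.9
tcp_pos: [0.4734, -0.2919, 0.0116]
force: [-10.8, 6.2, 30.7]
tcp_pos: [0.4733, -0.2915, 0.0587]
force: [0.1, -0.5, -0.2]
tcp_pos: [0.4741, -0.2917, 0.1193]
force: [0.6, -0.3, -1.3]
gate top rect c [0.541  0.2513] size mm [161.6685  11.7977] ang 89.2 centroid [0.5412 0.2541 0.092 ] npx 265
  corners [[534.0, 171.0], [546.0, 170.0], [548.0, 332.0], [536.0, 332.0]]
insert top rect c [0.6561 0.249 ] size mm [67.8186 46.1432] ang 77.9 centroid [0.6558 0.2488 0.056 ] npx 329
  corners [[626.0, 221.0], [672.0, 211.0], [686.0, 277.0], [641.0, 287.0]]
before [204 221] [277 287]
now [204 221] [277 287]
```

The gate is shut, the insert is within 1 mm of the pad centre, the pedal is back up, and the arm is clear. Handing in.

```bash
python3 -c "
from station import env
print(env.hand_in())"
```

```text
the job is handed in; nothing more can be done
None
```

The job is handed in (no verdict came back): the insert stands within 1 mm of the pad centre, the gate is shut and stays shut (latch not seen directly), and the pedal was held at its stop for over 1 s and is back up, but I viewed 11 pictures where 10 were allowed.

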